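# Weigh a bin of bolts on the sprung hook scale

### The arm

A 6-joint arm with a two-finger parallel gripper is mounted at the origin on the work surface. World frame = base frame: x ahead of the robot, y to its left, z up, the work surface at z = 0. Lengths are in mm, angles in rad, forces in N, time in s.
With the tool pointing down it reaches from about 350 to 775 mm from the base axis. Payload 7.3 kg.
Tool frame: the origin (TCP) lies at the very end of the fingers, on their centre line; the grasp point (between the pads) lies 19 mm behind it; x points along the fingers, z is the direction in which the jaws open and shut, and the axes are right-handed (so a half turn about x gives the same grasp; the last joint's range is limited). The gripper opens to 92 mm and grips with 3 to 60 N. Pads are 19 mm wide; open, the fingers measure 130 mm over their backs; the gripper's body (75 mm by 190 mm) begins 47 mm behind the grasp point.
Start: joints at [-1.293, 0.342, 1.524, -0, 1.275, -0.146], TCP at [215.919, -478.567, 202.241] pointing down, gripper open.
Joint ranges: [-2.53, 2.53], [-0.77, 2.02], [0.04, 2.7], [-1, 4.14], [0.28, 2.66], [-3.11, 3.11]. Speed limits (rad/s): [2.57, 2.57, 3.14, 3.14, 3.14, 3.14].

### API

Orientations are given as [roll, pitch, yaw] about the fixed x, y, z axes, in that order (R = Rz(yaw) Ry(pitch) Rx(roll)).
In Python, from plant import * gives the robot as it stands.
- The arm moves only by the tool carry_out, never from a script. Its argument "rows" is a list of rows, each a list of 4 numbers: the shift along the world's x, y, z in mm, then the turn about the world's z in degrees. In form: [[x, y, z, twist], ...]. A call has 1 to 20 rows; each row is the pose to reach, as a shift and turn from the pose measured when the call began; what a row does not reach only later rows make up. A row lasts 1/12 s, in which the tool goes at most 41.7 mm and 7.16 degrees, less where a joint would pass 70% of its speed; a pose out of reach is approached as far as the arm can. A call with a gripper value outside its range is refused whole. "hand" is the finger opening in mm, from 0 to 91.8, set as the call begins (left out, the last holds). The fingers move at their own pace and stop on an object; the grip force is fixed at half the most. Time passes only in rows, so rows that repeat a pose let the fingers close. It gives the time, the measured TCP pose, the force and the opening at its end, in the units of the state.
- get_obs(): the state, without advancing time (a new reading comes with each control period).
- capture(name): name is "scene" or "top" or "wrist"; returns the picture (420x560x3 uint8, red, green, blue); there is no depth.
- camera_info(name): a dict with "camera_matrix" (3x3 intrinsics, pixels), "pose" (4x4, takes a point from camera to world coordinates); the wrist camera has in their place "mount" (4x4, takes a point from camera to tool coordinates, whose origin is the TCP and whose axes are the tool frame's). Camera axes: x right, y down, z forward; pixel columns grow to the right and rows downward; lengths in mm; the calibration is good to about 2 mm. A picture is of the moment at which its call begins: read the wrist's pose just before it. camera_info takes no time and is no camera call.
- close_job(): hands the job in, once; it reports no verdict.
The state is a dict: "time": time; "joint_positions": joint angles; "dq": joint speeds; "tau": joint torques, N m; "tool_pos": TCP position; "tcp_rot": TCP orientation; "contact_force": force on the tool from outside, world axes, zero at the start; "moment": the same for the moment, N m; "grip_width": finger opening in mm.
Only numpy, scipy, OpenCV 4.12 (cv2) and the standard library are available. Lean on these libraries where they do the work, as an engineer would, in place of code of your own. Each camera call takes 0.05 s, during which the arm holds its last target. There are 200 camera calls.

### The job

Weigh the bin of bolts that has the steel hanger: lift it by the grip tab, hang the window of its hanger on the seat of the scale's sprung hook, and ease it down so gently that the pointer creeps to its reading; let go only when the hook carries the whole weight, so that the pointer neither jumps nor bounces, and leave the bin hanging upright and still. Do not shove the hook, do not push it down to the end of its travel, do not tip the bin, and leave the other things where they are.

Things in the scene. Friction and masses are not known exactly. Their poses are not given: they have to be found in the camera images.
- carrier: The bin to weigh: open blue bin of bolts, 90 (x) x 100 (y) x 55 tall, with a fixed rigid steel hanger in its y-z plane (x = 0). Origin: centre of the underside, z up. Hanger legs rise from the middles of the +y and -y walls to a window (the eye) with a grip tab above. Its two x sides are alike. Mass not known beforehand: 0.2 to 0.8 kg.
- carrier_eye (a point): Middle of the underside of the window's top bar, 125 above the carrier's origin; it rests on the hook's seat when hung. Carrier's axes. The rectangular window is open along x, 32 wide (y), from z = 81 to 125; its frame is 10 thick (x), 44 wide (y) outside, the top bar 10 high.
- carrier_tab (a point): Point inside the grip tab at which to grip, 164 above the carrier's origin, 16 below the tab's top. Carrier's axes. The tab is 14 (x) x 28 (y), from z = 135 to 180 above the carrier's origin.
- scale: Hook scale, fixed to the bench. Origin: on the bench under the hook's seat, z up; x runs from the hook's free end to the column. Base 12 high, x -90 to 160, y -75 to 75. Column 52 x 56 at x = 105, top at z = 135; a 14 thick rod sliding in it carries the hook arm. White graduated plate at x = 86, y 36 to 96, z 95 to 245. Nothing is higher than the unloaded hook's lip (277).
- hook_seat (a point): Middle of the hook's flat seat, moving with the hook; at z = 265 unloaded. Scale's axes. Level bar 12 wide (y), 8 thick, along x from the rod (x = 105) to the free end (x = -23). The seat lies between a lip at the free end (x -20 to -14, 12 high) and a shoulder (x 14 to 22, 10 high). The eye goes over the free end along +x, above the lip, then down on the seat.
- hookarm (a joint): How far the hook with its pointer has sunk, m: 0 unloaded, 0.14 at the stop. Spring 70 N/m (14 mm per newton hung on it), lightly damped (2 N s/m; own mass 0.08 kg), so a load let go out of balance jumps and bounces; over about 55 mm/s at any moment counts as a jump.
- bin_nuts: bystander: open blue bin of brass nuts, 90 x 100 x 55, no hanger; origin: centre of underside
- bin_washers: bystander: open blue bin of washers, 90 x 100 x 55, no hanger; origin: centre of underside
- jar: bystander: jar, 60 across, 85 tall; origin: centre of underside
- carton: bystander: cardboard box 70 x 110 x 50; origin: centre of underside
- testweight: bystander: brass test weight with a knob, 44 across, 62 tall; origin: centre of underside
- wrench: bystander: steel wrench lying on the bench, about 200 long
- driver: bystander: screwdriver lying on the bench, about 200 long
Things that resemble listed ones, but are neither listed nor needed, are in the scene too. What is shaped like the carrier but green is not meant.

How it is judged (in metres and radians):
On the way, in this order (a step that is already met when the one before it is completed fails the run):
1. the bin with the hanger is lifted clear of the bench (height (world z) of carrier above 0.05 m and contact force between carrier and the fingers above 0.5 N and value of joint hookarm below 0.008 m), for 0.2 s.
2. its eye is lowered on the hook's seat with the fingers still on the bin, and the pointer has begun to sink (x of carrier_eye in the frame of hook_seat between -0.013 and 0.013 m and y of carrier_eye in the frame of hook_seat between -0.013 and 0.013 m and z of carrier_eye in the frame of hook_seat between -0.005 and 0.005 m and value of joint hookarm above 0.012 m and contact force between carrier and the fingers above 0.2 N), for 0.1 s.
At the end, for the whole second after the job is handed in: The bin hangs by its eye on the hook's seat (eye within 13 mm of the seat's middle along and across the arm, within 5 mm in height), clear of the bench, within 0.15 rad of upright and still (under 30 mm/s and 0.3 rad/s), the pointer sunk by more than 15 mm and settled (under 15 mm/s) (x of carrier_eye in the frame of hook_seat between -0.013 and 0.013 m and y of carrier_eye in the frame of hook_seat between -0.013 and 0.013 m and z of carrier_eye in the frame of hook_seat between -0.005 and 0.005 m and value of joint hookarm above 0.015 m and height (world z) of carrier above 0.02 m and angle between carrier's own z axis and vertical below 0.15 rad and linear speed of carrier below 0.03 m/s and angular speed of carrier below 0.3 rad/s and velocity of joint hookarm between -0.015 and 0.015 m/s); the robot touches nothing.
It fails at once if the pointer jumps: the hook moves up or down faster than 55 mm/s (velocity of joint hookarm above 0.055 m/s or velocity of joint hookarm below -0.055 m/s).
It fails at once if the hook is pushed down to near its stop, beyond 125 mm (value of joint hookarm above 0.125 m).
It fails at once if the scale is shoved or struck with more than 20 N (contact force between scale and anything else above 20 N).
It fails at once if the bin is tipped by more than 0.6 rad (angle between carrier's own z axis and vertical above 0.6 rad).
It fails at once if a bystander is moved by more than 30 mm (distance of any of bin_nuts, bin_washers, jar, carton, testweight, wrench, driver from where it was at the start of the episode above 0.03 m).
It also fails if it takes over 70 s, if anything falls off the work surface, if the arm or the gripper's body presses on something with over 40 N, if the wrist force passes 120 N, or if a joint passes its speed limit or range.

## Working session

There is one attempt and no reset: what is moved stays moved. The work goes in short steps, Python scripts to look and compute and a tool call to move; the robot and the scene stay as the last step left them, time stands still between calls to the robot, and variables do not carry over. Pictures are saved under pics/ and viewed, about 8 in all and at most 12, crops included, and the job is handed in when it is done.

Besides the shell and the picture viewer there is one more tool, called after "Emit:" as name(argument=value, ...), one argument or row to a line, values as JSON. carry_out: Moves the arm, as the interface text tells. Its arguments: {"type":"object","properties":{"rows":{"type":"array"},"hand":{"type":"number"}},"required":["rows"]}

```bash
mkdir -p pics
python3 - <<'E'
from plant import *
import cv2,numpy as np
np.set_printoptions(precision=4,suppress=True)
for n in("scene","top"):
    cv2.imwrite(f"pics/{n}0.png",capture(n)[:,:,::-1]); i=camera_info(n); print(n,i["camera_matrix"],i["pose"])
i=camera_info("wrist");print(i["camera_matrix"],i["mount"]);print(get_obs())
E
```

```text
scene [[488.8798   0.     277.1303]
 [  0.     488.8798 204.695 ]
 [  0.       0.       1.    ]] [[   0.701     0.5869   -0.4051 1008.0534]
 [   0.7131   -0.5714    0.4062 -484.0156]
 [   0.0069   -0.5736   -0.8191 1190.2023]
 [   0.        0.        0.        1.    ]]
top [[544.844    0.     274.8905]
 [  0.     544.844  212.9091]
 [  0.       0.       1.    ]] [[  -0.0156   -0.993     0.1172  310.3826]
 [  -0.9999    0.0161    0.0032   14.0528]
 [  -0.005    -0.1172   -0.9931 1765.5716]
 [   0.        0.        0.        1.    ]]
[[305.9508   0.     274.5517]
 [  0.     305.9508 205.0214]
 [  0.       0.       1.    ]] [[  -0.0012   -0.3109    0.9504 -182.9568]
 [  -0.0013   -0.9504   -0.3109   85.2935]
 [   1.       -0.0016    0.0007   -0.5002]
 [   0.        0.        0.        1.    ]]
{'time': 0.1, 'joint_positions': array([-1.293 ,  0.3426,  1.5249, -0.    ,  1.2754, -0.146 ]), 'dq': array([ 0.0006,  0.0003, -0.0021,  0.001 ,  0.0003, -0.0007]), 'tau': array([  0.0016, -43.2003, -24.4696,   0.0719,   0.0527,  -0.    ]), 'tool_pos': array([ 215.8035, -478.1827,  201.6503]), 'tcp_rot': array([3.0222, 1.5695, 1.8752]), 'contact_force': array([-0.221 , -0.2999,  0.1466]), 'moment': array([0.0406, 0.0532, 0.0191]), 'grip_width': 91.84731569858829}
```

View pics/scene0.png

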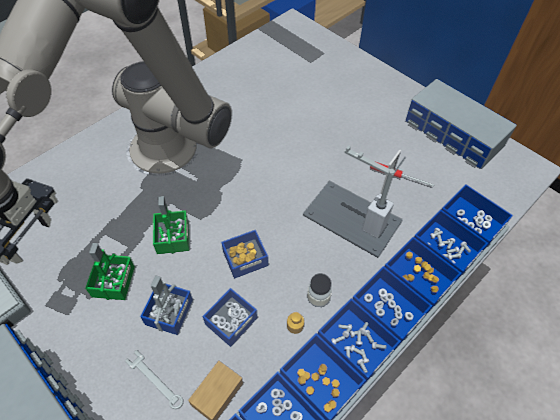

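View pics/top0.png

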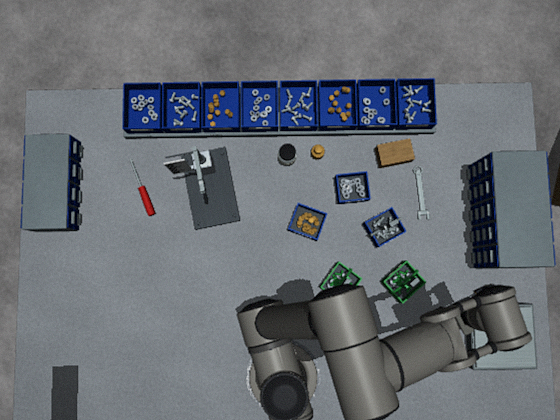

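The blue bin with the steel hanger is at scene (166,305) and top (384,228). The scale's arm is at scene (385,168) and top (203,180), with the free end toward the robot. I'll put enlarged crops into one picture.

Run:
```python
import cv2,numpy as np
s=cv2.imread("pics/scene0.png");t=cv2.imread("pics/top0.png")
def c(im,x,y,w,h,k): return cv2.resize(im[y:y+h,x:x+w],(400,300),interpolation=cv2.INTER_CUBIC)
a=c(s,120,260,100,75,4);b=c(s,335,135,107,80,4);d=c(t,344,200,80,60,5);e=c(t,155,140,100,75,4)
cv2.imwrite("pics/crop1.png",np.vstack([np.hstack([a,b]),np.hstack([d,e])]))
```

```text
(no output)
```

View pics/crop1.png

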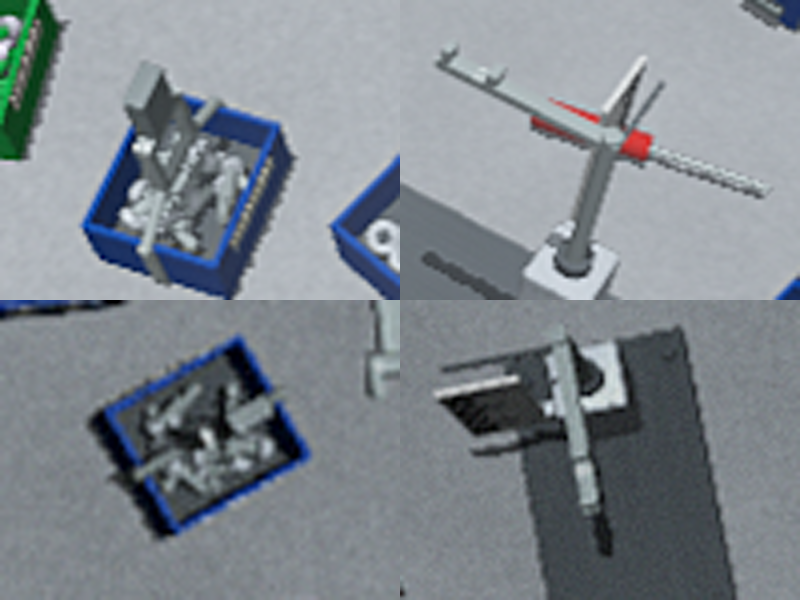

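```bash
cat > h.py <<'E'
from plant import *
import cv2,numpy as np
from scipy.spatial.transform import Rotation as R
np.set_printoptions(precision=2,suppress=True)
def ray(cam,px,T=None):
    i=camera_info(cam); P=i["pose"] if T is None else T@i["mount"]
    v=np.linalg.inv(i["camera_matrix"])@[px[0],px[1],1]; v=P[:3,:3]@v
    return P[:3,3],v/np.linalg.norm(v)
def plane(r,z): o,v=r; return o+v*(z-o[2])/v[2]
def tri(*rs):
    A=sum(np.eye(3)-np.outer(v,v) for o,v in rs);b=sum((np.eye(3)-np.outer(v,v))@o for o,v in rs)
    p=np.linalg.solve(A,b);return p,[np.linalg.norm(np.cross(p-o,v)) for o,v in rs]
def tool():
    o=get_obs();T=np.eye(4);T[:3,:3]=R.from_euler('xyz',o["tcp_rot"]).as_matrix();T[:3,3]=o["tool_pos"];return T
def proj(cam,p,T=None):
    i=camera_info(cam); P=i["pose"] if T is None else T@i["mount"]
    q=i["camera_matrix"]@(np.linalg.inv(P)@np.append(p,1))[:3];return q[:2]/q[2]
E
python3 - <<'E'
from h import *
tc=lambda x,y:(344+x/5,200+(y-300)/5); sc=lambda x,y:(120+x/4,260+y/4)
ts=lambda x,y:(155+(x-400)/4,140+(y-300)/4); ss=lambda x,y:(335+(x-400)/3.738,135+y/3.75)
C=np.array([plane(ray("top",tc(*p)),55) for p in[(105,408),(240,338),(308,457),(175,533)]])
print(C,C.mean(0))
for a,b in((0,1),(1,2),(2,3),(3,0)): d=C[b]-C[a];print(np.linalg.norm(d),np.degrees(np.arctan2(d[1],d[0])))
C=np.array([plane(ray("scene",sc(*p)),55) for p in[(190,95),(280,125),(222,265),(85,225)]]);print(C,C.mean(0))
print("tab",tri(ray("top",tc(255,410)),ray("scene",sc(147,80))))
for n,a,b in(("shoulder",(584,462),(492,73)),("tip",(590,513),(438,62)),("rod",(560,335),(612,135))):
  print(n,tri(ray("top",ts(*a)),ray("scene",ss(*b))),plane(ray("scene",ss(*b)),270),plane(ray("top",ts(*a)),270))
B=np.array([plane(ray("top",ts(*p)),12) for p in[(683,330),(735,590)]]);d=B[0]-B[1];print(B,np.degrees(np.arctan2(d[1],d[0])))
T=tool();print(T)
E
```

```text
[[ 480.11 -264.12   55.  ]
 [ 523.21 -350.95   55.  ]
 [ 447.1  -390.6    55.  ]
 [ 400.66 -305.22   55.  ]] [ 462.77 -327.72   55.  ]
96.94010141194765 -63.60708232104878
85.81615588351517 -152.48509319347323
97.19106892809369 118.54114981483006
89.45544253804569 27.35224388198695
[[ 427.18 -292.78   55.  ]
 [ 483.34 -264.92   55.  ]
 [ 530.84 -347.45   55.  ]
 [ 452.31 -391.47   55.  ]] [ 473.42 -324.15   55.  ]
tab (array([ 466.27, -328.3 ,  182.42]), [np.float64(2.8056630650321774), np.float64(2.8056630650323195)])
shoulder (array([583.89, 225.8 , 266.36]), [np.float64(2.8739258157855705), np.float64(2.8739258157854914)]) [587.23 225.48 270.  ] [581.14 223.21 270.  ]
tip (array([547.51, 221.  , 252.14]), [np.float64(0.6407694783345868), np.float64(0.640769478334751)]) [555.92 207.04 270.  ] [545.16 219.03 270.  ]
rod (array([673.54, 241.53, 267.32]), [np.float64(1.496616136303532), np.float64(1.4966161363036115)]) [675.41 240.73 270.  ] [671.75 240.08 270.  ]
[[736.58 177.88  12.  ]
 [520.61 136.79  12.  ]] 10.769937829183688
[[  -0.      0.91    0.41  215.8 ]
 [   0.      0.41   -0.91 -478.18]
 [  -1.      0.     -0.    201.65]
 [   0.      0.      0.      1.  ]]
```

Emit:
carry_out(
  rows=[
    [0, 0, 35, 7],
    [5, 5, 70, 14],
    [25, 20, 99, 21],
    [50, 35, 99, 28],
    [75, 50, 99, 35],
    [100, 70, 99, 42],
    [130, 90, 99, 49],
    [155, 105, 99, 56],
    [175, 120, 99, 63],
    [195, 135, 99, 70],
    [210, 145, 99, 77],
    [219, 150, 99, 84],
    [219, 150, 99, 91],
    [219, 150, 99, 93],
    [219, 150, 99, 93],
    [219, 150, 99, 93],
  ],
)

```text
time: 1.43
tool_pos: [434.7, -328.1, 300.3]
tcp_rot: [2.621, 1.569, 3.096]
contact_force: [0.2, -0.4, 0.4]
grip_width: 91.9
```

Run:
```python
from h import *
T=tool();np.save("T1.npy",T);cv2.imwrite("pics/w1.png",capture("wrist")[:,:,::-1]);print(T,get_obs()["time"])
```

```text
[[  -0.     -0.46    0.89  434.72]
 [   0.      0.89    0.46 -328.06]
 [  -1.      0.     -0.    300.27]
 [   0.      0.      0.      1.  ]] 1.4833
```

Emit:
carry_out(
  rows=[
    [30, -10, 0, 0],
    [60, -20, 0, 0],
    [60, -20, 0, 0],
    [60, -20, 0, 0],
  ],
)

```text
time: 1.82
tool_pos: [495.1, -348.4, 298.9]
tcp_rot: [2.257, 1.567, 2.731]
contact_force: [-0.6, 0.0, -0.0]
grip_width: 92.1
```

Run:
```python
from h import *
T=tool();np.save("T2.npy",T);cv2.imwrite("pics/w2.png",capture("wrist")[:,:,::-1]);print(T,get_obs()["time"])
a=cv2.imread("pics/w1.png");b=cv2.imread("pics/w2.png")
p,q=[proj("wrist",[466,-328,180],np.load(f"T{i}.npy")) for i in(1,2)];print(p,q)
def c(im,p): x=int(np.clip(p[0]-100,0,360));y=int(np.clip(p[1]-140,0,140));print(x,y);return cv2.resize(im[y:y+280,x:x+200],(400,560),interpolation=cv2.INTER_CUBIC)
cv2.imwrite("pics/w12.png",np.hstack([c(a,p),c(b,q)]))
```

```text
[[  -0.     -0.46    0.89  495.14]
 [   0.      0.89    0.46 -348.36]
 [  -1.      0.     -0.    298.85]
 [   0.      0.      0.      1.  ]] 1.8667
[301.08 205.05] [257.63 162.02]
201 65
157 22
```

View pics/w12.png

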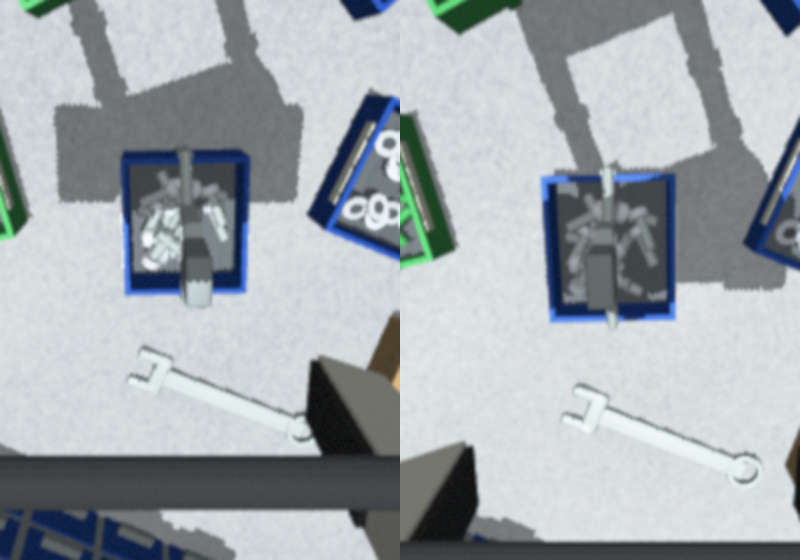

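Both wrist views show the tab's top face: about (199,279) in the left crop and (602,281) in the right. The bin sides run nearly parallel to the image columns. Next I triangulate the tab and take the yaw from the rim.

Run:
```python
from h import *
T1,T2=np.load("T1.npy"),np.load("T2.npy")
l=lambda x,y:(201+x/2,65+y/2); r=lambda x,y:(157+(x-400)/2,22+y/2)
rw=lambda n,p:ray("wrist",p,T1 if n==1 else T2)
print(tri(rw(1,l(199,279)),rw(2,r(602,281))))
print("front edge",tri(rw(1,l(199,306)),rw(2,r(602,312))))
for n,f,c in((1,l,[(122,153),(249,153),(245,292),(126,292)]),(2,r,[(543,178),(675,176),(674,319),(551,320)])):
  C=np.array([plane(rw(n,f(*p)),55) for p in c]);print(C.mean(0))
  for a,b in((0,1),(3,2),(1,2),(0,3)): d=C[b]-C[a];print(np.linalg.norm(d),np.degrees(np.arctan2(d[1],d[0])))
```

```text
(array([ 466.76, -329.54,  172.92]), [np.float64(0.02895392295891822), np.float64(0.028953922958905455)])
front edge (array([ 473.99, -343.51,  172.98]), [np.float64(0.5249347065939128), np.float64(0.5249347065939447)])
[ 465.31 -327.69   55.  ]
87.55747178753538 27.134802718186947
88.17151569214188 27.16360072287884
101.48381137375173 -61.588511290222165
101.5162982563048 -61.93554464797995
[ 466.42 -329.67   55.  ]
88.07576463454974 27.905488614912297
88.11133507108751 27.59202278298148
97.76579746775414 -62.19207063457488
97.28380714396785 -62.21272677390862
```

Emit:
carry_out(
  rows=[
    [-29, 19.5, 0, 0.5],
    [-29, 19.5, -35, 0.5],
    [-29, 19.5, -70, 0.5],
    [-29, 19.5, -105, 0.5],
    [-29, 19.5, -135, 0.5],
    [-29, 19.5, -154, 0.5],
    [-29, 19.5, -154, 0.5],
    [-29, 19.5, -154, 0.5],
    [-29, 19.5, -154, 0.5],
  ],
)

```text
time: 2.62
tool_pos: [465.8, -329.4, 147.7]
tcp_rot: [-2.605, 1.569, -2.123]
contact_force: [-0.0, -0.4, 0.2]
grip_width: 91.9
```

Emit:
carry_out(
  hand=8,
  rows=[
    [0, 0, 0, 0],
    [0, 0, 0, 0],
    [0, 0, 0, 0],
    [0, 0, 0, 0],
    [0, 0, 0, 0],
    [0, 0, 0, 0],
    [0, 0, 0, 0],
    [0, 0, 0, 0],
    [0, 0, 0, 0],
    [0, 0, 0, 0],
  ],
)

```text
time: 3.45
tool_pos: [465.8, -329.4, 147.6]
tcp_rot: [-2.722, 1.569, -2.24]
contact_force: [1.2, 0.6, 0.5]
grip_width: 29.6
```

Emit:
carry_out(
  hand=8,
  rows=[
    [0, 0, 0, 0],
    [0, 0, 0, 0],
    [0, 0, 0, 0],
    [0, 0, 0, 0],
    [0, 0, 0, 0],
    [0, 0, 0, 0],
  ],
)

```text
time: 3.95
tool_pos: [465.7, -329.3, 147.5]
tcp_rot: [-3.008, 1.569, -2.526]
contact_force: [-0.3, 0.9, -1.0]
grip_width: 13.2
```

Emit:
carry_out(
  rows=[
    [0, 0, 3, 0],
    [0, 0, 8, 0],
    [0, 0, 16, 0],
    [0, 0, 26, 0],
    [0, 0, 38, 0],
    [0, 0, 50, 0],
    [0, 0, 60, 0],
    [0, 0, 65, 0],
    [0, 0, 65, 0],
    [0, 0, 65, 0],
    [0, 0, 65, 0],
    [0, 0, 65, 0],
  ],
)

```text
time: 4.95
tool_pos: [465.4, -329.0, 211.7]
tcp_rot: [2.59, 1.568, 3.071]
contact_force: [-1.9, 0.2, -4.2]
grip_width: 13.4
```

Run:
```python
from h import *
o=get_obs();print(o["contact_force"],o["moment"],o["tool_pos"],o["grip_width"])
cv2.imwrite("pics/w3.png",capture("wrist")[:,:,::-1]);cv2.imwrite("pics/s3.png",capture("scene")[:,:,::-1]);cv2.imwrite("pics/t3.png",capture("top")[:,:,::-1])
for i in range(4): capture("top"); print(get_obs()["contact_force"])
```

```text
[-1.91  0.16 -4.22] [-0.02 -0.14  0.  ] [ 465.36 -329.01  211.69] 13.389585943174216
[-0.01  0.29 -2.76]
[ 0.79  0.09 -1.86]
[-0.5  -0.08 -1.92]
[-0.25  0.85 -3.61]
```

View pics/w3.png

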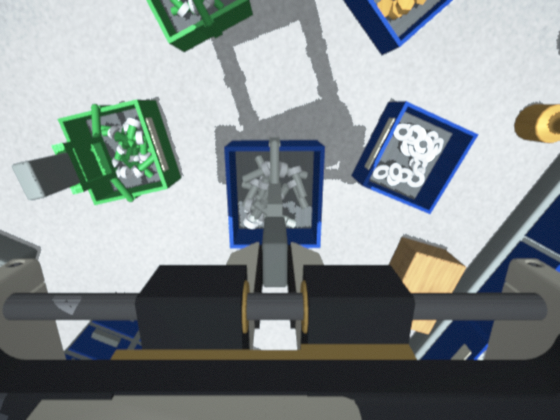

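The bin is held upright and clear, weighing about 3 N. Now I carry it high toward the hook.

Emit:
carry_out(
  rows=[
    [0, 0, 8, 0],
    [0, 0, 22, 0],
    [0, 0, 40, 0],
    [0, 0, 60, 0],
    [0, 4, 80, 0],
    [0, 12, 98, -1],
    [0, 24, 110, -2],
    [0, 38, 115, -3],
    [0, 55, 118, -4],
    [0, 75, 118, -5],
    [0, 95, 118, -6],
    [0, 115, 118, -7],
    [0, 135, 118, -8],
    [0, 155, 118, -9],
    [0, 175, 118, -10],
    [0, 195, 118, -11],
    [0, 215, 118, -12],
    [0, 235, 118, -13],
    [0, 255, 118, -14],
    [0, 275, 118, -15],
  ],
)

```text
time: 6.97
tool_pos: [465.5, -53.3, 331.2]
tcp_rot: [-2.484, 1.57, -2.265]
contact_force: [-0.3, -0.1, -2.6]
grip_width: 13.7
```

Emit:
carry_out(
  rows=[
    [-2, 20, 0, -1],
    [-4, 40, 0, -2],
    [-7, 60, 0, -2],
    [-11, 80, 0, -2],
    [-16, 100, 0, -2],
    [-22, 120, 0, -2],
    [-30, 140, 0, -2],
    [-38, 160, 0, -2],
    [-45, 180, 0, -2],
    [-52, 200, 0, -2],
    [-57, 215, 0, -2],
    [-60, 227, 0, -2],
    [-62, 236, 0, -2],
    [-63, 240, 0, -2],
    [-63, 240, 0, -2],
    [-63, 240, 0, -2],
    [-63, 240, 0, -2],
    [-63, 240, 0, -2],
  ],
)

```text
time: 8.47
tool_pos: [402.7, 186.1, 331.2]
tcp_rot: [-2.347, 1.57, -2.164]
contact_force: [-0.2, -0.4, -2.7]
grip_width: 13.5
```

Run:
```python
from h import *
T=tool();np.save("T4.npy",T);cv2.imwrite("pics/w4.png",capture("wrist")[:,:,::-1]);print(T,get_obs()["time"])
cv2.imwrite("pics/s4.png",capture("scene")[:,:,::-1])
```

```text
[[ -0.    -0.18   0.98 402.74]
 [ -0.     0.98   0.18 186.11]
 [ -1.    -0.    -0.   331.18]
 [  0.     0.     0.     1.  ]] 8.5167
```

View pics/w4.png

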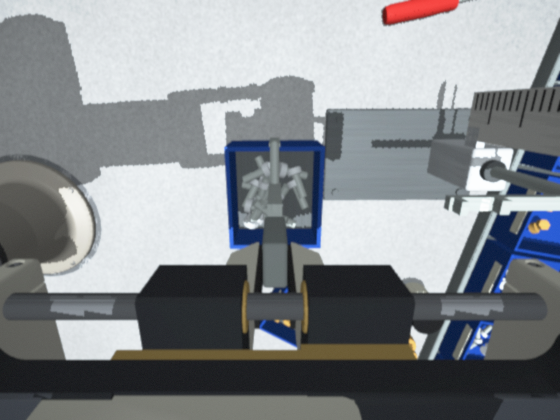

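The hook shows at the right: free end about (447,203), shoulder about (482,205), arm parallel to the image rows. A second, nearer view will give me the triangulation.

Emit:
carry_out(
  rows=[
    [10, 2, 0, 0],
    [25, 5, 0, 0],
    [40, 8, 0, 0],
    [52, 10, 0, 0],
    [59, 11, 0, 0],
    [59, 11, 0, 0],
    [59, 11, 0, 0],
    [59, 11, 0, 0],
  ],
)

```text
time: 9.23
tool_pos: [461.3, 197.1, 331.1]
tcp_rot: [-2.695, 1.569, -2.511]
contact_force: [0.1, 0.8, -4.3]
grip_width: 13.6
```

Run:
```python
from h import *
T=tool();np.save("T5.npy",T);w=capture("wrist")[:,:,::-1];cv2.imwrite("pics/w5.png",w);print(T,get_obs()["time"])
s=capture("scene")[:,:,::-1];cv2.imwrite("pics/s5.png",s)
a=cv2.imread("pics/w4.png")
z=lambda im,x,y,w,h:cv2.resize(im[y:y+h,x:x+w],(w*4,h*4),interpolation=cv2.INTER_CUBIC)
cv2.imwrite("pics/hook.png",np.vstack([np.hstack([z(a,430,160,100,75),z(w,370,160,100,75)]),np.hstack([z(s,310,100,100,75),z(s,350,130,100,75)])]))
```

```text
[[ -0.    -0.18   0.98 461.31]
 [ -0.     0.98   0.18 197.13]
 [ -1.    -0.    -0.   331.11]
 [  0.     0.     0.     1.  ]] 9.2833
```

View pics/hook.png

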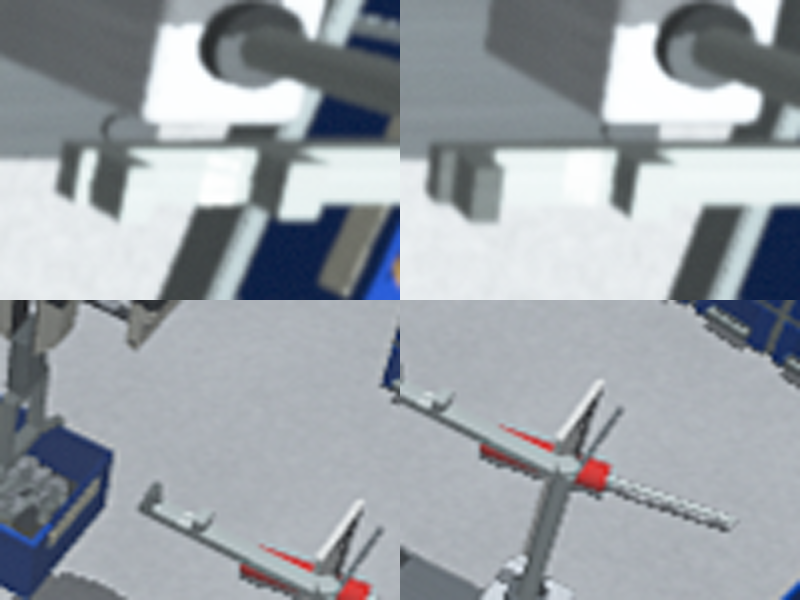

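Run:
```python
from h import *
T4,T5=np.load("T4.npy"),np.load("T5.npy")
a=lambda x,y:ray("wrist",(430+x/4,160+y/4),T4); b=lambda x,y:ray("wrist",(370+(x-400)/4,160+y/4),T5)
s=lambda x,y:ray("scene",(310+x/4,100+(y-300)/4))
for n,p,q in(("lipLL",(122,220),(470,221)),("lipLR",(155,220),(499,221)),("shLL",(280,220),(632,216))):
    print(n,tri(a(*p),b(*q)),plane(a(*p),277),plane(b(*q),277))
ang=np.arctan2(T4[1,2],T4[0,2]);print("jaw",np.degrees(ang))
# arm direction: top-face lower edge, plane 265, view4 and view5
for f,p in((a,[(170,205),(370,205)]),(b,[(520,205),(790,205)])):
    P=[plane(f(*q),265) for q in p];d=P[1]-P[0];print(P,np.degrees(np.arctan2(d[1],d[0])))
for th in(10.5,):
    u=np.array([np.cos(np.radians(th)),np.sin(np.radians(th)),0]);v=np.array([-u[1],u[0],0])
    for n,f,p,x in(("lip4",a,(122,220),-20),("lip5",b,(470,221),-20),("sh4",a,(280,220),14),("sh5",b,(632,216),14)):
        P=plane(f(*p),277 if x<0 else 275);print(n,P-u*x+v*6)
print("scene lip",plane(s(155,490),277))
```

```text
lipLL (array([552.35, 213.35, 279.28]), [np.float64(0.02259760438821598), np.float64(0.02259760438819849)]) [553.96 212.78 277.  ] [553.37 212.72 277.  ]
lipLR (array([556.66, 215.32, 282.44]), [np.float64(0.024203965220375823), np.float64(0.02420396522021048)]) [560.64 214.01 277.  ] [559.24 213.8  277.  ]
shLL (array([586.66, 218.97, 275.87]), [np.float64(0.5415538877786108), np.float64(0.5415538877786499)]) [585.95 218.67 277.  ] [585.8  219.81 277.  ]
jaw 10.499683756491551
[array([571.27, 215.01, 265.  ]), array([613.64, 222.82, 265.  ])] 10.444944821581354
[array([568.29, 214.73, 265.  ]), array([625.46, 225.28, 265.  ])] 10.455897266719925
lip4 [572.53 222.32 277.  ]
lip5 [571.94 222.26 277.  ]
sh4 [572.76 221.59 275.  ]
sh5 [572.12 222.64 275.  ]
scene lip [556.86 218.24 277.  ]
```

Seat at (572.3, 222.2), arm yaw 10.45°, jaw yaw 10.5°; the lip and shoulder heights agree with the text. Next I align, set the eye at about z 289 and slide it over the lip.

Emit:
carry_out(
  rows=[
    [0, 2, -7, 0],
    [-1, 4, -14, 0],
    [-1, 4, -19, 0],
    [-1, 4, -19, 0],
    [5, 5, -19, 0],
    [15, 7, -19, 0],
    [25, 8.5, -19, 0],
    [35, 10.5, -19, 0],
    [45, 12.5, -19, 0],
    [55, 14, -19, 0],
    [63, 15.5, -19, 0],
    [63, 15.5, -19, 0],
    [63, 15.5, -19, 0],
  ],
)

```text
time: 10.42
tool_pos: [524.3, 212.6, 312.0]
tcp_rot: [-2.758, 1.569, -2.574]
contact_force: [-0.2, -0.2, -2.5]
grip_width: 13.6
```

Run:
```python
from h import *
print(tool()[:3,3]); w=capture("wrist")[:,:,::-1]; s=capture("scene")[:,:,::-1]
cv2.imwrite("pics/w6.png",w);cv2.imwrite("pics/s6.png",s)
z=lambda im,x,y,w,h:cv2.resize(im[y:y+h,x:x+w],(400,600),interpolation=cv2.INTER_CUBIC)
cv2.imwrite("pics/v6.png",np.hstack([z(s,310,90,100,150),z(w,250,120,140,210)]))
```

```text
[524.34 212.65 312.04]
```

View pics/v6.png

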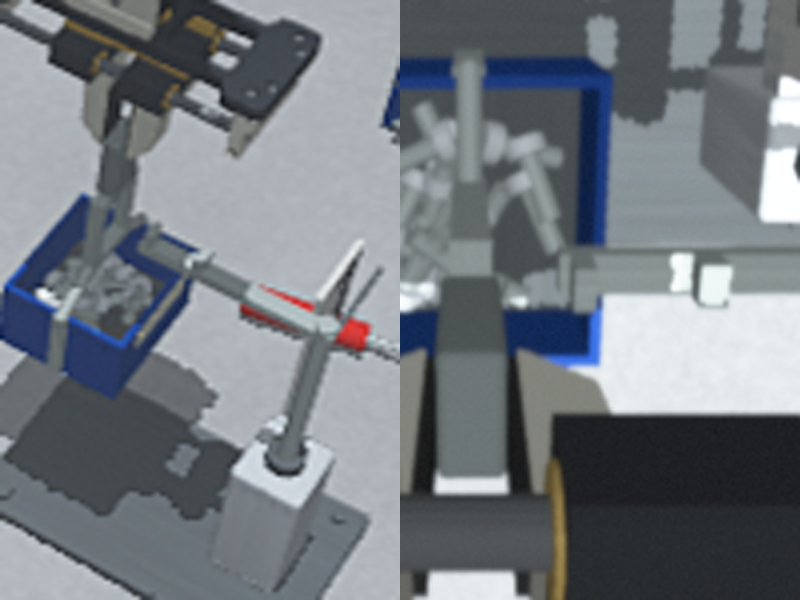

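Run:
```python
from h import *
T=tool();k=400/140
u=T[:3,2];v=T[:3,1];c=T[:3,3]+0.6*v-[0,0,22.6]
for n,y,z in(("frame top +y",22,10),("frame bottom +y",22,-54),("tab base+y",14,10),("tab top +y",14,55),("tab top -y",-14,55)):
    for x in((-7,7) if 'tab' in n else(-5,5)):
        p=proj("wrist",c+u*x+v*y+[0,0,z],T);print(n,x,400+(p[0]-250)*k,(p[1]-120)*k)
th=np.radians(10.45);a=np.array([np.cos(th),np.sin(th),0]);b=np.array([-a[1],a[0],0]);s=np.array([572.3,222.2,277])
for y in(6,-6):
  p=proj("wrist",s-20*a+y*b,T);print("lip",400+(p[0]-250)*k,(p[1]-120)*k)
```

```text
frame top +y -5 447.255362921946 237.03312909557374
frame top +y 5 489.82295554313833 236.9841689653121
frame bottom +y -5 452.7164003715687 172.76797877259202
frame bottom +y 5 485.5596208697828 172.7288300099361
tab base+y -7 439.1614732734065 269.082541124871
tab base+y 7 498.0412089452186 269.0160468211229
tab top +y -7 430.87543730721563 350.22709931684426
tab top +y 7 505.002065799398 350.14730007295816
tab top -y -7 433.02537307938405 478.63366136669714
tab top -y 7 503.43052399863495 478.56375150924885
lip 579.4220465175533 268.2556010270748
lip 577.6925083916026 310.1274142883566
```

The views agree with the model to within a few pixels: lip at about (577,310) in the right crop, frame and tab on their predicted places. I slide the eye over the seat, then lower to just above it.

Emit:
carry_out(
  rows=[
    [6, 1, 0, 0],
    [14, 2.5, 0, 0],
    [22, 4, 0, 0],
    [30, 5.5, 0, 0],
    [38, 7, 0, 0],
    [45, 8.5, 0, 0],
    [48, 9, 0, 0],
    [48, 9, 0, 0],
    [48, 9, -3, 0],
    [48, 9, -7, 0],
    [48, 9, -11, 0],
    [48, 9, -15, 0],
    [48, 9, -18, 0],
    [48, 9, -20, 0],
    [48, 9, -20, 0],
    [48, 9, -20, 0],
    [48, 9, -20, 0],
  ],
)

```text
time: 11.93
tool_pos: [572.0, 221.7, 292.7]
tcp_rot: [-2.231, 1.57, -2.048]
contact_force: [-0.1, -0.3, -3.2]
grip_width: 14.0
```

Run:
```python
from h import *
T=tool();th=np.radians(10.45);a=np.array([np.cos(th),np.sin(th),0]);b=np.array([-a[1],a[0],0])
e=T[:3,3]+0.6*b-[0,0,22.6]-[572.3,222.2,265];print(T[:3,3],e@a,e@b,e[2])
f=[]
for i in range(6): capture("top"); f.append(get_obs()["contact_force"])
print(np.mean(f,0),np.std(f,0))
```

```text
[571.99 221.73 292.68] -0.3887038150854339 0.1913128253291999 5.080334720656481
[-0.1   0.08 -2.93] [0.63 0.28 0.48]
```

The force is about -2.9 N, so I expect about 41 mm of sink. I lower at 18 mm/s.

Emit:
carry_out(
  rows=[
    [0.2, 0, -1, 0],
    [0.2, 0, -2, 0],
    [0.2, 0, -3.5, 0],
    [0.2, 0, -5, 0],
    [0.2, 0, -6.5, 0],
    [0.2, 0, -8, 0],
    [0.2, 0, -9.5, 0],
    [0.2, 0, -11, 0],
    [0.2, 0, -12.5, 0],
    [0.2, 0, -14, 0],
    [0.2, 0, -15.5, 0],
    [0.2, 0, -17, 0],
    [0.2, 0, -18.5, 0],
    [0.2, 0, -20, 0],
    [0.2, 0, -21.5, 0],
    [0.2, 0, -23, 0],
    [0.2, 0, -24, 0],
    [0.2, 0, -25, 0],
    [0.2, 0, -25, 0],
    [0.2, 0, -25, 0],
  ],
)

```text
time: 13.9
tool_pos: [572.2, 221.7, 267.6]
tcp_rot: [-2.41, 1.57, -2.226]
contact_force: [-0.2, -0.7, -0.6]
grip_width: 13.6
```

Run:
```python
from h import *
f=[]
for i in range(8): w=capture("wrist"); f.append(get_obs()["contact_force"])
print(get_obs()["tool_pos"],np.mean(f,0),np.std(f,0))
cv2.imwrite("pics/w7.png",w[:,:,::-1])
```

```text
[572.17 221.67 267.58] [-0.11  0.15 -1.28] [0.51 0.4  0.38]
```

View pics/w7.png

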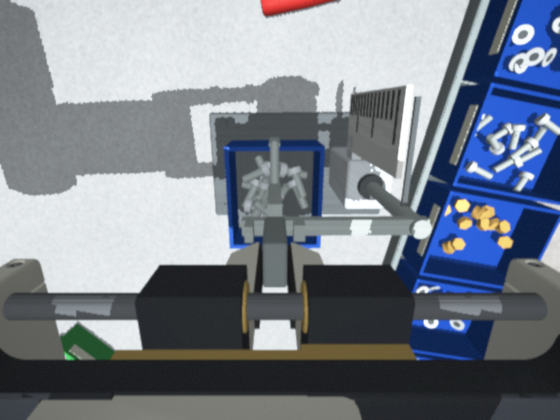

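The hook arm passes through the window: the lip shows left of the frame at (247,228) and the arm runs right to (420,228). The load is passing to the hook, with 1.3 N left on the arm, so I continue slowly.

Emit:
carry_out(
  rows=[
    [0, 0, -1, 0],
    [0, 0, -2, 0],
    [0, 0, -3, 0],
    [0, 0, -4, 0],
    [0, 0, -5, 0],
    [0, 0, -6, 0],
    [0, 0, -7, 0],
    [0, 0, -8, 0],
    [0, 0, -9, 0],
    [0, 0, -10, 0],
    [0, 0, -11, 0],
    [0, 0, -12, 0],
    [0, 0, -13, 0],
    [0, 0, -14, 0],
    [0, 0, -15, 0],
    [0, 0, -16, 0],
    [0, 0, -16, 0],
    [0, 0, -16, 0],
  ],
)

```text
time: 15.8
tool_pos: [572.2, 221.7, 251.6]
tcp_rot: [-2.413, 1.57, -2.229]
contact_force: [-1.1, 0.1, -0.0]
grip_width: 13.8
```

Run:
```python
from h import *
f=[]
for i in range(30): w=capture("wrist"); f.append(get_obs()["contact_force"])
print(get_obs()["tool_pos"],np.mean(f,0),np.std(f,0)/30**.5)
```

```text
[572.15 221.68 251.54] [-0.31  0.13 -0.4 ] [0.07 0.1  0.09]
```

Emit:
carry_out(
  rows=[
    [0, 0, -0.6, 0],
    [0, 0, -1.2, 0],
    [0, 0, -1.8, 0],
    [0, 0, -2.4, 0],
    [0, 0, -3, 0],
    [0, 0, -3.6, 0],
    [0, 0, -4.2, 0],
    [0, 0, -4.8, 0],
    [0, 0, -5.3, 0],
    [0, 0, -5.3, 0],
    [0, 0, -5.3, 0],
  ],
)

```text
time: 18.22
tool_pos: [572.2, 221.7, 246.3]
tcp_rot: [-2.424, 1.57, -2.241]
contact_force: [0.6, 0.2, 0.1]
grip_width: 14.1
```

Run:
```python
from h import *
f=[]
for i in range(40): w=capture("wrist"); f.append(get_obs()["contact_force"])
print(get_obs()["time"],get_obs()["tool_pos"],np.mean(f,0),np.std(f,0)/40**.5)
```

```text
20.2167 [572.15 221.69 246.24] [-0.22 -0.11  0.  ] [0.08 0.08 0.09]
```

The residual is zero, so the hook carries the whole weight. I let go.

Emit:
carry_out(
  hand=60,
  rows=[
    [0, 0, 0, 0],
    [0, 0, 0, 0],
    [0, 0, 0, 0],
    [0, 0, 0, 0],
    [0, 0, 0, 0],
    [0, 0, 0, 0],
    [0, 0, 0, 0],
    [0, 0, 0, 0],
    [0, 0, 0, 0],
    [0, 0, 0, 0],
    [0, 0, 0, 0],
    [0, 0, 0, 0],
  ],
)

```text
time: 21.22
tool_pos: [572.2, 221.7, 246.3]
tcp_rot: [-2.449, 1.57, -2.265]
contact_force: [-0.4, 0.4, 0.6]
grip_width: 60.1
```

Run:
```python
from h import *
w=capture("wrist");s=capture("scene");o=get_obs();print(o["grip_width"],o["contact_force"],o["time"])
z=lambda im,x,y,w,h:cv2.resize(im[y:y+h,x:x+w,::-1],(400,600),interpolation=cv2.INTER_CUBIC)
cv2.imwrite("pics/v8.png",np.hstack([z(s,310,90,120,180),z(w,180,60,180,270)]))
```

```text
60.14405458899923 [ 0.68 -0.15 -0.39] 21.3167
```

View pics/v8.png

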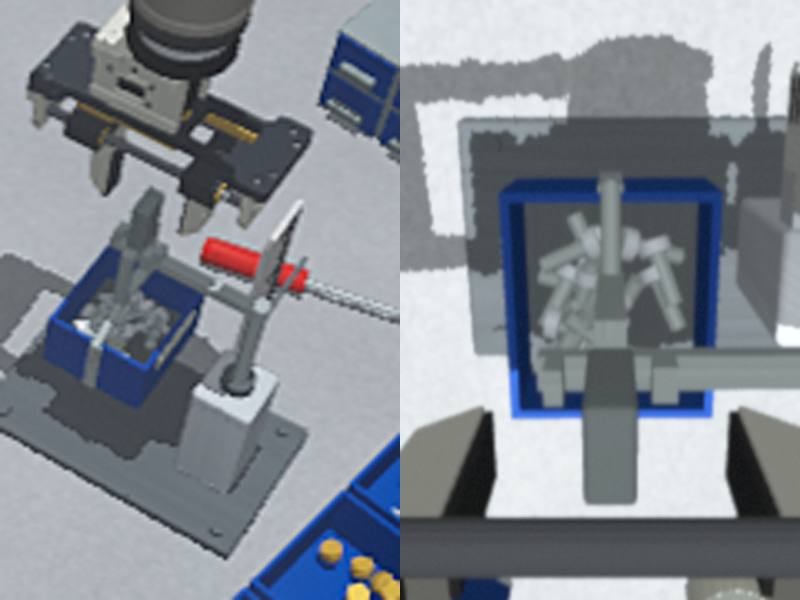

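The bin hangs upright and free, its frame centred at crop column 610 between the lip (552) and the shoulder (665), with the fingers well clear of the tab. I withdraw straight up.

Emit:
carry_out(
  rows=[
    [0, 0, 3, 0],
    [0, 0, 10, 0],
    [0, 0, 20, 0],
    [0, 0, 35, 0],
    [0, 0, 50, 0],
    [0, 0, 65, 0],
    [0, 0, 80, 0],
    [0, 0, 95, 0],
    [0, 0, 110, 0],
    [0, 0, 120, 0],
    [0, 0, 120, 0],
    [0, 0, 120, 0],
    [0, 0, 120, 0],
    [0, 0, 120, 0],
    [0, 0, 120, 0],
    [0, 0, 120, 0],
    [0, 0, 120, 0],
    [0, 0, 120, 0],
    [0, 0, 120, 0],
    [0, 0, 120, 0],
  ],
)

```text
time: 22.98
tool_pos: [572.2, 221.7, 366.2]
tcp_rot: [-2.466, 1.57, -2.283]
contact_force: [0.2, 1.2, 0.3]
grip_width: 60.1
```

Run:
```python
from h import *
a=capture("scene").astype(int)
for i in range(6): b=capture("scene").astype(int); 
d=np.abs(a-b)[90:240,310:430].sum(2);print("moving px",(d>60).sum())
w=capture("wrist");s=capture("scene")
z=lambda im,x,y,w,h:cv2.resize(im[y:y+h,x:x+w,::-1],(400,600),interpolation=cv2.INTER_CUBIC)
cv2.imwrite("pics/v9.png",np.hstack([z(s,310,90,120,180),z(w,180,60,180,270)]));print(get_obs()["time"],get_obs()["tool_pos"])
```

```text
moving px 12
23.4333 [572.17 221.7  366.28]
```

View pics/v9.png

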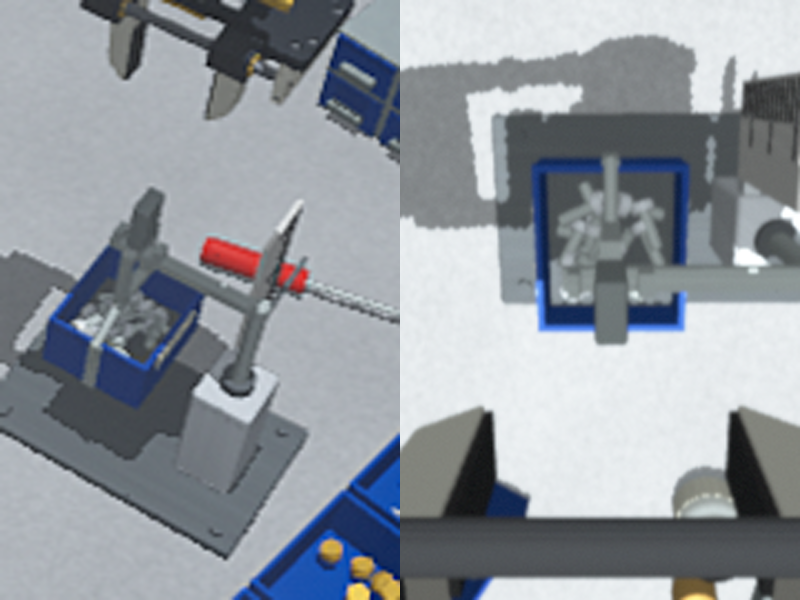

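The bin hangs upright and has not moved between frames; the gripper is well above it. I hand in the job.

```bash
python3 -c "
from plant import *
print(close_job())"
```

```text
the job is handed in; nothing more can be done
None
```

The blue bin of bolts is hanging by its eye on the hook's seat, and I've handed in the job; no verdict is reported. I gripped it by the tab, slid the window over the lip and eased it down at 7–18 mm/s. I let go only when the averaged vertical force on the arm read 0.0 ± 0.1 N. By the robot's pose, the hook had sunk about 41 mm, which matches the roughly 2.9 N (0.3 kg) I read while holding the bin.

**Last checks:**
- **Bin:** it hangs upright, with the eye about midway between lip and shoulder. Only 12 pixels changed over 0.3 s, which I put down to image noise.
- **Gripper:** it is open and about 120 mm above the point where it let go.
- **Time:** about 23.4 s of the 70 s were used.

No check failed, but three things were not measured directly:
- **Pointer speed:** judged from the commanded speed and the pictures.
- **Wrist force:** single readings were noisy by about 0.5 N, so I used averages.
- **Bystanders:** I did not measure their positions again at the end.

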